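Clamp a pocket radio in the cam-release work holder

ROBOT

A 6-joint arm with a two-finger parallel gripper is mounted at the origin on the work surface. World frame = base frame: x ahead of the robot, y to its left, z up, the work surface at z = 0. Lengths are in m, angles in rad, forces in N, time in s.
With the tool pointing down it reaches from about 0.425 to 0.95 m from the base axis. Payload 3.5 kg.
Tool frame: the origin (TCP) lies midway between the tips of the shut fingers; the grasp point (between the pads) lies 19 mm behind it; z points along the fingers, y is the direction in which the jaws open and shut (so a half turn about z gives the same grasp; the last joint's range is limited). The gripper opens to 85 mm and grips with 20 to 120 N. Pads are 22 mm wide; open, the fingers measure 114 mm over their backs; the gripper's body (76 mm by 85 mm) begins 54 mm behind the grasp point. The pads swing forward as they close: fully open they stand 13 mm farther back than shut.
Start: joints at [0.972, 0.286, 1.577, -0, 1.279, -0.15], TCP at [0.293, 0.608, 0.231] pointing down, gripper open.
Joint ranges: [-2.77, 2.77], [-0.9, 2.22], [0.21, 2.48], [-1.53, 4.67], [0.24, 2.81], [-2.84, 2.84]. Speed limits (rad/s): [2.79, 2.79, 3.14, 3.14, 3.14, 3.14].

INTERFACE

Orientations are given as a unit quaternion [x, y, z, w].
In Python, from plant import * gives the robot as it stands.
- The arm moves only by the shell command python3 -m jog 'ROWS' [FORCE]. ROWS is a JSON object of lists of equal length, an entry for each row: "travel": the shift along the world's x, y, z in mm, a list of three; "dr": the turn, a rotation vector about the world's x, y, z in degrees, a list of three; "jaw": the closure in counts, from 0 (fully open) to 255 (shut). In form: {"travel": [[x, y, z], ...], "dr": [[wx, wy, wz], ...], "jaw": [jaw, ...]}. A call has 1 to 5 rows; each row shifts and turns the commanded pose from where the row before left it; what a row does not reach is not made up. A row lasts 1/12 s, in which the tool goes at most 41.7 mm and 7.16 degrees, less where a joint would pass 70% of its speed; a pose out of reach is approached as far as the arm can. A call is refused whole if a number of a shift passes 41.7 or a number of a turn 7.16, either way. A call with a gripper value outside its range is refused whole. The fingers move at their own pace and stop on an object; FORCE is the grip in N (left out, the last holds). Time passes only in rows, so rows that do not move let the fingers close. It gives the time, the measured TCP pose, the force and the opening at its end, in the units of the state.
- get_state(): the state, without advancing time (a new reading comes with each control period).
- read_camera(name): name is "scene" or "side" or "wrist"; returns the picture (384x512x3 uint8, red, green, blue); there is no depth.
- camera_info(name): a dict with "K" (3x3 intrinsics, pixels), "R" (3x3) and "t" (3): a world point X has camera coordinates R X + t; the wrist camera has in their place "mount" (4x4, takes a point from camera to tool coordinates, whose origin is the TCP and whose axes are the flange's). Camera axes: x right, y down, z forward; pixel columns grow to the right and rows downward; lengths in m; the calibration is good to about 2 mm. A picture is of the moment at which its call begins: read the wrist's pose just before it. camera_info takes no time and is no camera call.
- sign_off(): hands the job in, once; it reports no verdict.
The state is a dict: "time": time; "qpos": joint angles; "dq": joint speeds; "joint_efforts": joint torques, N m; "eef_pos": TCP position; "tcp_rot": TCP orientation; "contact_force": force on the tool from outside, world axes, zero at the start; "wrist_torque": the same for the moment, N m; "opening": opening from 0.0 (shut) to 1.0 (fully open).
Only numpy, scipy, OpenCV 4.12 (cv2) and the standard library are available. Lean on these libraries where they do the work, as an engineer would, in place of code of your own. Each camera call takes 0.05 s, during which the arm holds its last target. There are 200 camera calls.

TASK

Get the pocket radio ready for repair: push it along the work holder's channel until it is fully home against the end stop, then push the cam lever round counter-clockwise, feeling for the notch, until the sprung jaw snaps over and grips the radio; stop there, because turning on past the notch draws the jaw back again. Take the hand away and leave the loose gear, the screwdriver and the cup beside it undisturbed.

Things in the scene. Friction and masses are not known exactly. Their poses are not given: they have to be found in the camera images.
- holder: aluminium base plate of the work holder, fixed to the bench, 10 mm thick; origin on the bench (z 0), x axis along the channel towards the end stop. In its frame (mm): plate x -130..85, y -107..97; the radio's channel lies between the fence (face y 78, x -65..65, top z 36) and the jaw, 67 wide, open at -x; guide blocks at x +-50, y -90..0, top z 28; cam axis x 0, y -40
- stop (a point): middle of the end stop's face, at x 67.5, y 45.5, z 21 mm in the holder's frame; the steel stop is 66 mm wide, its top 32 mm above the bench; the radio's far end rests on this face when fully home
- radio: grey pocket radio lying on its back on the plate, 115 (x) x 62 (y) x 30 (z) mm, about 0.3 kg; origin at the centre of its underside, x along its length. It starts partly in the channel, 30 to 60 mm short of the stop; fully home, its origin is at x 10 mm in the holder's frame (about 47 in y once gripped)
- jaw (a joint): travel of the sprung steel jaw towards the fence, m. About 0 while the cam holds it back; a 12 N spring pushes it over when its nose drops into the cam notch (to 0.008 in an empty channel; it meets a radio lying against the fence at 0.005). The nose starts to drop 0.3 rad before the notch's middle and pulls the lever on; the jaw keeps its grip within 0.1 rad of the middle
- jaw_face (a point): middle of the jaw's gripping face, 22 mm above the bench; jaw 84 mm long (along the channel), top 32 mm above the bench; face at y 11.5 mm in the holder's frame while held back. It is part of a steel frame round the cam, whose nose rides on the cam's far (-y) side under the cover
- lever (a joint): angle of the cam lever, rad, counter-clockwise from above positive; 0: the lever points to 190 degrees (from the holder's x towards its y); end of travel 2.7. Friction of about 0.1 Nm keeps it where it is left. The cam under the black cover is clamped to it at an unknown angle: the notch's middle comes under the nose somewhere between 0.85 and 2.25 rad
- lever_axis (a point): point on the cam axis, 52 mm above the bench, at the top of the black hub (28 mm across, on a cover disc 68 mm across whose top is 40 mm above the bench)
- lever_post (a point): middle of the upright black post on the lever's end, by which the lever is pushed: 16 mm in diameter, 75 mm from the cam axis; this point is 64 mm above the bench, the post stands from 44 to 84 mm; the flat steel arm that carries it is 14 mm wide and its top is 48 mm above the bench
- gear: bystander: white plastic gear, 28 mm across, 12 mm high, loose on the holder's plate beyond the cam; origin under its centre
- screwdriver: bystander: screwdriver 190 mm long lying on the bench beside the holder's -y side; origin under its middle
- cup: bystander: brown paper-like cup, 76 mm across, 85 mm high, near the holder's +y side; origin under its centre
There are look-alikes about, which are no part of the job. What is shaped like the radio but purple or turquoise is not meant.

How it is judged:
On the way, in this order (a step that is already met when the one before it is completed fails the run):
1. the radio is pushed fully home against the end stop while the jaw is still held back (x of radio in the frame of holder above 0.007 m and value of joint jaw below 0.002 m), for 0.2 s.
2. the jaw's nose drops into the cam notch and the jaw grips the radio (value of joint jaw above 0.0042 m and x of radio in the frame of holder above 0.007 m), for 0.2 s.
At the end, for the whole second after the job is handed in: the radio lies flat in the channel within 3 mm of fully home against the end stop, and the jaw has sprung over (4.2 to 6.6 mm of travel) and grips it against the fence, all at rest (all of step 2 and x of radio in the frame of holder below 0.0125 m and z of radio in the frame of holder below 0.0125 m and angle between radio's own z axis and vertical below 0.05 rad and value of joint jaw below 0.0066 m and linear speed of radio below 0.01 m/s and velocity of joint lever below 0.05 rad/s); the robot touches nothing.
It fails at once if the gear, the screwdriver or the cup is shifted by more than 40 mm (distance of any of gear, screwdriver, cup from where it was at the start of the episode above 0.04 m).
It also fails if it takes over 64 s, if anything falls off the work surface, if the arm or the gripper's body presses on something with over 40 N, if the wrist force passes 120 N, or if a joint passes its speed limit or range.

## Working session

There is one attempt and no reset: what is moved stays moved. The work goes in short steps, Python scripts to look and compute and a shell command to move; the robot and the scene stay as the last step left them, time stands still between calls to the robot, and variables do not carry over. Pictures are saved under pics/ and viewed, about 8 in all and at most 12, crops included, and the job is handed in when it is done.

```bash
mkdir -p pics; ls
python3 - <<'E'
from plant import *
import cv2
s=get_state();print({k:s[k] for k in('time','eef_pos','tcp_rot','opening','contact_force')})
for n in("scene","side"):
    cv2.imwrite(f"pics/{n}0.png",cv2.resize(read_camera(n)[:,:,::-1],None,fx=1.5,fy=1.5,interpolation=cv2.INTER_CUBIC))
    c=camera_info(n);print(n,c)
print(camera_info("wrist"))
E
```

```text
pics
{'time': 0.0, 'eef_pos': array([0.29245537, 0.60761173, 0.22989637]), 'tcp_rot': array([ 2.22519808e-01,  9.74927415e-01, -1.12642981e-03, -4.48457278e-04]), 'opening': 1.0008329605270652, 'contact_force': array([-0.35352652,  0.18983773,  0.22314732])}
scene {'K': array([[439.36784947,   0.        , 256.34821596],
       [  0.        , 439.36784947, 190.59678938],
       [  0.        ,   0.        ,   1.        ]]), 'R': array([[ 0.39483848,  0.91871935,  0.00757182],
       [ 0.77802933, -0.32996809, -0.53459463],
       [-0.48864397,  0.21696963, -0.8450747 ]]), 't': array([-0.29250398, -0.36006246,  1.22874849])}
side {'K': array([[418.97578812,   0.        , 253.10207147],
       [  0.        , 418.97578812, 186.01673562],
       [  0.        ,   0.        ,   1.        ]]), 'R': array([[-0.93442079, -0.35610059,  0.00708214],
       [-0.26989399,  0.69495662, -0.6664777 ],
       [ 0.23241133, -0.62468205, -0.74549132]]), 't': array([0.52951068, 0.13257903, 0.85633   ])}
{'K': array([[345.77735761,   0.        , 253.24367612],
       [  0.        , 345.77735761, 188.74834412],
       [  0.        ,   0.        ,   1.        ]]), 'mount': array([[-5.65839048e-05, -9.49883973e-01, -3.12602679e-01,
         8.10012594e-02],
       [ 9.99999953e-01, -1.47937934e-04,  2.68519676e-04,
        -1.45059100e-04],
       [-3.01308331e-04, -3.12602649e-01,  9.49883937e-01,
        -1.41646546e-01],
       [ 0.00000000e+00,  0.00000000e+00,  0.00000000e+00,
         1.00000000e+00]])}
```

View pics/scene0.png

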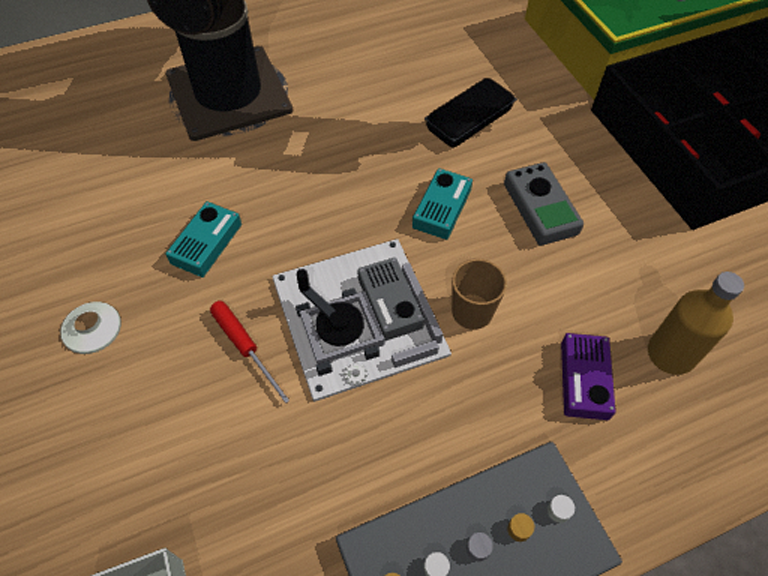

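View pics/side0.png

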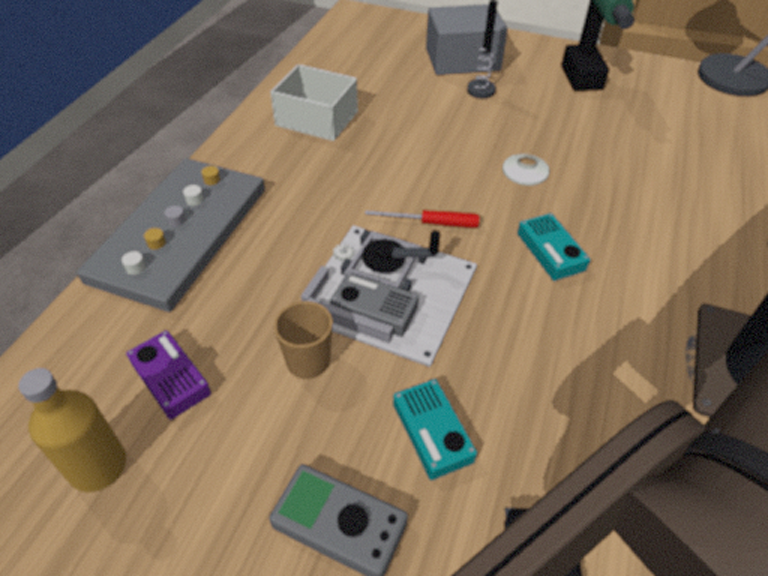

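The scene view shows the work holder with its plate corners near (275,275), (397,240), (450,353) and (313,400). The grey radio is in the channel at (395,297), the lever post at (303,280), the gear at (352,373), the screwdriver at (250,345) and the cup at (478,293). The look-alikes are turquoise at (204,238) and (443,203), purple at (588,375), and a grey meter with a green screen at (545,203). The one meant is the grey radio on the plate. Next is an enlarged crop to confirm it and get accurate pixels.

Run:
```python
import cv2,numpy as np
from plant import *
a=read_camera("scene")[150:276,170:310,::-1]
a=cv2.resize(a,None,fx=4.7,fy=4.7,interpolation=cv2.INTER_CUBIC)
cv2.imwrite("pics/c1.png",a)
b=read_camera("side")[145:245,190:325,::-1]
cv2.imwrite("pics/c2.png",cv2.resize(b,None,fx=5.5,fy=5.5,interpolation=cv2.INTER_CUBIC))
```

```text
(no output)
```

View pics/c1.png

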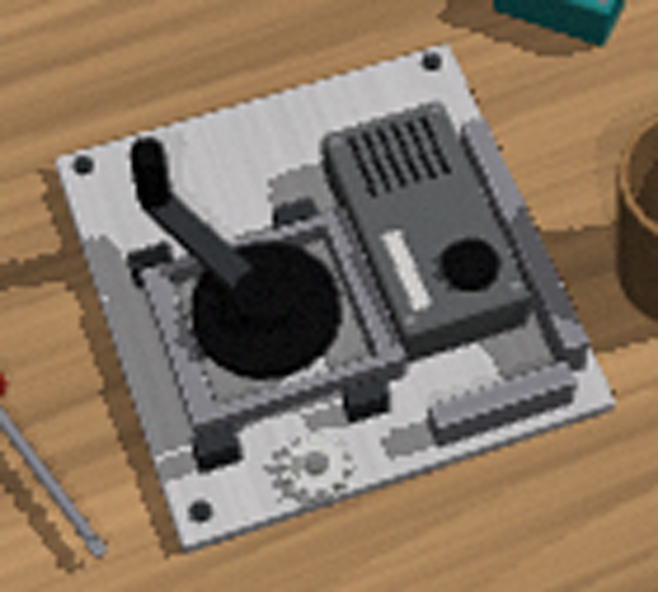

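View pics/c2.png

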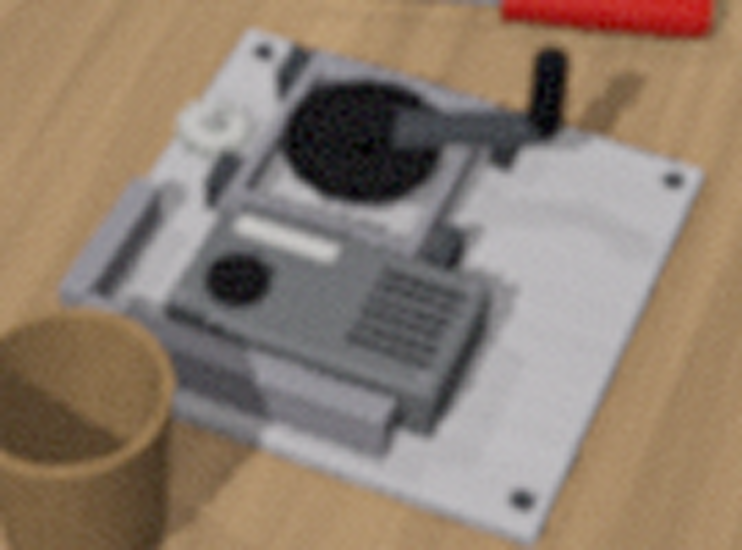

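```bash
cat > h.py <<'E'
import numpy as np
from plant import *
from scipy.optimize import least_squares
C={n:camera_info(n) for n in("scene","side")}
def px(n,u):
    u=np.asarray(u,float)
    return np.array([170,150])+u/4.7 if n=="scene" else np.array([190,145])+u/5.5
def back(n,p,z):
    c=C[n];d=c["R"].T@np.linalg.solve(c["K"],[*p,1]);o=-c["R"].T@c["t"]
    return o+d*(z-o[2])/d[2]
E
python3 - <<'E'
from h import *
H=[("scene",(60,158),-130,-107),("scene",(447,46),-130,97),("scene",(613,403),85,97),("scene",(185,549),85,-107),
("side",(703,178),-130,-107),("side",(250,28),85,-107),("side",(533,543),-130,97)]
W=np.array([back(n,px(n,u),.010)[:2] for n,u,_,_ in H]);L=np.array([(a,b) for *_,a,b in H])/1e3
def T(p,L): c,s=np.cos(p[2]),np.sin(p[2]);return p[:2]+L@np.array([[c,s],[-s,c]])
r=least_squares(lambda p:(T(p,L)-W).ravel(),[.6,0,0]);p=r.x
print("holder",p,np.degrees(p[2]));print((1e3*(T(p,L)-W)).round(1).tolist())
def inv(w): c,s=np.cos(p[2]),np.sin(p[2]);return (w[:2]-p[:2])@np.array([[c,-s],[s,c]])*1e3
for nm,n,u,z in [("r-+","scene",(440,105),.04),("r--","scene",(326,137),.04),("r+-","scene",(403,333),.04),("r++","scene",(530,293),.04),
 ("r+-","side",(218,215),.04),("r++","side",(170,305),.04),("r--","side",(490,280),.04),("r-+","side",(425,400),.04),
 ("post","scene",(148,142),.084),("post","side",(551,52),.084),("gear","scene",(316,462),.022),("gear","side",(213,125),.022),("hub","scene",(260,290),.052),("hub","side",(365,145),.052)]:
    w=back(n,px(n,u),z);print(nm,n,w[:2].round(4),inv(w).round(1))
w=back("scene",np.array([479,284])/1.5,.085);print("cup",w,inv(w))
w=back("side",np.array([304,326])/1.5,.085);print("cup",w,inv(w))
for nm,l in dict(stop=(67.5,45.5),axis=(0,-40),rad=(-35,47)).items(): print(nm,T(p,np.array(l)/1e3))
E
```

```text
holder [ 0.56144972  0.05004744 -0.06163865] -3.531634725183327
[[-3.6, -0.4], [-2.7, 3.3], [0.2, 1.8], [-2.8, -0.2], [2.2, -2.8], [2.8, -0.4], [4.0, -1.3]]
r-+ scene [0.4908 0.1248] [-75.2  70.3]
r-- scene [0.4866 0.068 ] [-75.8  13.3]
r+- scene [0.5969 0.0602] [34.7 12.3]
r++ scene [0.6005 0.1207] [34.6 72.9]
r+- side [0.5945 0.0724] [31.6 24.3]
r++ side [0.5935 0.1221] [27.5 73.9]
r-- side [0.4824 0.0654] [-79.8  10.5]
r-+ side [0.4864 0.13  ] [-79.9  75.1]
post scene [ 0.486  -0.0158] [-71.3 -70.3]
post side [ 0.488  -0.0204] [-69.  -74.9]
gear scene [0.6319 0.0039] [ 73.1 -41.7]
gear side [0.6235 0.011 ] [ 64.4 -35.1]
hub scene [0.5582 0.0078] [ -0.6 -42.4]
hub side [0.5495 0.0257] [-10.4 -25. ]
cup [0.60267144 0.20001285 0.085     ] [ 31.90562092 152.21986233]
cup [0.59176064 0.20674828 0.085     ] [ 20.60064174 158.27039777]
stop [0.63162432 0.09130306]
axis [0.55898574 0.0101234 ]
rad [0.52941137 0.09911417]
```

```bash
python3 -m jog '{"travel":[[12,-36,0],[12,-36,0],[12,-36,0],[12,-36,0],[12,-36,0]],"dr":[[0,0,5],[0,0,5],[0,0,5],[0,0,5],[0,0,2]],"jaw":[255,255,255,255,255]}' 40
python3 -m jog '{"travel":[[12,-36,0],[12,-36,0],[12,-36,0],[12,-36,0],[12,-36,0]],"dr":[[0,0,0],[0,0,0],[0,0,0],[0,0,0],[0,0,0]],"jaw":[255,255,255,255,255]}'
python3 -m jog '{"travel":[[12,-36,0],[12,-36,0],[10,-36,0],[10,-36,0],[0,0,0]],"dr":[[0,0,0],[0,0,0],[0,0,0],[0,0,0],[0,0,0]],"jaw":[255,255,255,255,255]}'
python3 -m jog '{"travel":[[0,0,-35],[0,0,-35],[0,0,-30],[0,0,0],[0,0,0]],"dr":[[0,0,0],[0,0,0],[0,0,0],[0,0,0],[0,0,0]],"jaw":[255,255,255,255,255]}'
python3 - <<'E'
from plant import *
import cv2
s=get_state();print(s)
for n,f in(("wrist",1.2),):
    cv2.imwrite(f"pics/{n}1.png",cv2.resize(read_camera(n)[:,:,::-1],None,fx=f,fy=f,interpolation=cv2.INTER_CUBIC))
E
```

```text
time: 0.62
eef_pos: [0.3528, 0.4265, 0.231]
tcp_rot: [0.03, 1.0, -0.0, -0.0]
contact_force: [1.1, 0.5, -0.0]
opening: 0.3
time: 1.03
eef_pos: [0.4129, 0.2464, 0.2313]
tcp_rot: [0.032, 0.999, 0.0, 0.0]
contact_force: [0.1, -0.3, 0.3]
opening: 0.002
time: 1.45
eef_pos: [0.4582, 0.0991, 0.2315]
tcp_rot: [0.036, 0.999, -0.001, 0.001]
contact_force: [0.5, 0.2, -0.8]
opening: -0.0
time: 1.87
eef_pos: [0.4553, 0.1045, 0.13]
tcp_rot: [0.032, 0.999, -0.0, -0.002]
contact_force: [0.0, 0.3, 0.5]
opening: 0.004
{'time': 1.8667, 'qpos': array([ 7.91044503e-03, -6.51313791e-02,  2.15749113e+00,  1.62950524e-04,
        1.05379669e+00, -1.49844729e+00]), 'dq': array([ 0.00251583, -0.04008275, -0.068868  , -0.00148247, -0.00315027,
       -0.00303897]), 'joint_efforts': array([-8.50215694e-02, -2.21519440e+01, -2.45462662e+01, -4.00293982e-03,
        2.78483721e-02,  1.95235174e-03]), 'eef_pos': array([0.45533421, 0.10454044, 0.12996197]), 'tcp_rot': array([ 3.22540479e-02,  9.99477095e-01, -2.08693455e-05, -2.28289530e-03]), 'contact_force': array([0.02113905, 0.34808113, 0.54491979]), 'wrist_torque': array([ 0.00402076, -0.00602423,  0.01009727]), 'opening': 0.003584340677453369}
```

View pics/wrist1.png

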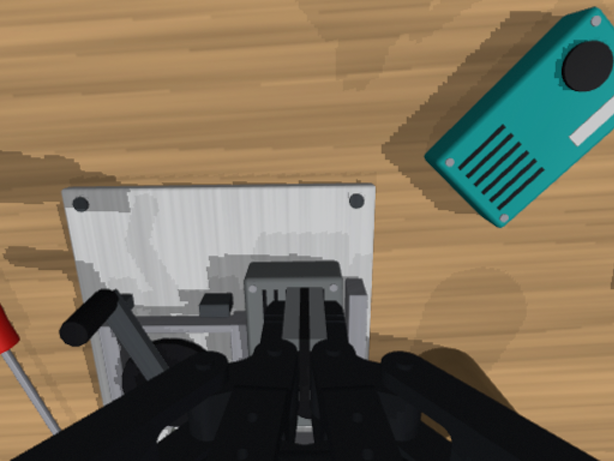

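The wrist view shows the plate's near corners at (63,188) and (375,185), the radio's near end face at about (246..342, 265), and the post at the left with its top at about (75,333). I'll hold these against the fit.

```bash
cat >> h.py <<'E'
from scipy.spatial.transform import Rotation as Ro
P=np.array([0.56145,0.05005,-0.0616])
def inv(w): c,s=np.cos(P[2]),np.sin(P[2]);return (np.array(w[:2])-P[:2])@np.array([[c,-s],[s,c]])*1e3
def T(l): c,s=np.cos(P[2]),np.sin(P[2]);return P[:2]+np.array(l)/1e3@np.array([[c,s],[-s,c]])
def wback(st,p,z):
    c=camera_info("wrist");M=c["mount"];R=Ro.from_quat(st["tcp_rot"]).as_matrix()
    d=R@M[:3,:3]@np.linalg.solve(c["K"],[*p,1]);o=R@M[:3,3]+st["eef_pos"]
    return o+d*(z-o[2])/d[2]
E
python3 - <<'E'
from h import *
s=get_state()
for n,u,z in [("plate-130,-107",(63,188),.01),("plate-130,97",(375,185),.01),("hole-",(80,204),.01),("hole+",(357,201),.01),("rad bot L",(247,263),.01),("rad bot R",(340,262),.01),("radtop L",(246,281),.04),("radtopR",(343,280),.04),("post top",(75,334),.084),("postbase",(110,297),.046)]:
    w=wback(s,np.array(u)/1.2,z);print(n,w[:2].round(4),inv(w).round(1))
print(inv(s["eef_pos"]), T((-105,45)))
E
```

```text
plate-130,-107 [ 0.4267 -0.05  ] [-128.4 -108.1]
plate-130,97 [0.4377 0.1522] [-129.8   94.4]
hole- [ 0.438  -0.0415] [-117.6  -99. ]
hole+ [0.4477 0.1403] [-119.1   83.1]
rad bot L [0.4869 0.0636] [-75.2   8.9]
rad bot R [0.4903 0.1276] [-75.8  73. ]
radtop L [0.4863 0.067 ] [-76.   12.3]
radtopR [0.4895 0.127 ] [-76.5  72.4]
post top [ 0.4904 -0.0181] [-66.7 -72.4]
postbase [ 0.4889 -0.0162] [-68.4 -70.6]
[-107.47989787   48.00377275] [0.4594194  0.10142856]
```

```bash
python3 -m jog '{"travel":[[0,-5,-35],[0,0,-35],[0,0,-25],[0,0,-10],[0,0,0]],"dr":[[0,0,0],[0,0,0],[0,0,0],[0,0,0],[0,0,0]],"jaw":[255,255,255,255,255]}'
python3 -m jog '{"travel":[[4,0,0],[5,0,0],[5,-1,0],[5,0,0],[5,0,0]],"dr":[[0,0,0],[0,0,0],[0,0,0],[0,0,0],[0,0,0]],"jaw":[255,255,255,255,255]}'
python3 -m jog '{"travel":[[4,0,0],[4,-1,0],[4,0,0],[3,0,0],[0,0,0]],"dr":[[0,0,0],[0,0,0],[0,0,0],[0,0,0],[0,0,0]],"jaw":[255,255,255,255,255]}'
python3 -c "
from h import *
s=get_state();print(s['eef_pos'],inv(s['eef_pos']))"
```

```text
time: 2.33
eef_pos: [0.4567, 0.0994, 0.0261]
tcp_rot: [0.032, 0.999, -0.0, -0.001]
contact_force: [-0.2, 0.5, -0.2]
opening: -0.003
time: 2.75
eef_pos: [0.4813, 0.0982, 0.0273]
tcp_rot: [0.032, 0.999, 0.0, -0.0]
contact_force: [-4.0, -0.2, 3.9]
opening: 0.002
time: 3.17
eef_pos: [0.497, 0.097, 0.0263]
tcp_rot: [0.032, 0.999, -0.0, 0.001]
contact_force: [-0.1, -0.0, -0.3]
opening: 0.001
[0.49701649 0.09698539 0.02631755] [-67.20069139  42.87977612]
```

```bash
python3 -m jog '{"travel":[[2,0,0],[2,0,0],[1,0,0],[1,0,0],[0,0,0]],"dr":[[0,0,0],[0,0,0],[0,0,0],[0,0,0],[0,0,0]],"jaw":[255,255,255,255,255]}'
for i in 1 2 3; do python3 -m jog '{"travel":[[1,0,0],[1,0,0]],"dr":[[0,0,0],[0,0,0]],"jaw":[255,255]}'; done
```

```text
time: 3.58
eef_pos: [0.5022, 0.0971, 0.0262]
tcp_rot: [0.032, 0.999, -0.0, 0.0]
contact_force: [-0.4, 0.0, 0.0]
opening: -0.002
time: 3.75
eef_pos: [0.5038, 0.0972, 0.0262]
tcp_rot: [0.032, 0.999, -0.0, -0.0]
contact_force: [-1.3, 0.2, 0.0]
opening: -0.002
time: 3.92
eef_pos: [0.5045, 0.0972, 0.0262]
tcp_rot: [0.032, 0.999, -0.0, -0.002]
contact_force: [-7.0, -0.8, 6.8]
opening: 0.0
time: 4.08
eef_pos: [0.5044, 0.0972, 0.0261]
tcp_rot: [0.032, 0.999, -0.0, -0.005]
contact_force: [-13.5, -0.3, 9.6]
opening: -0.0
```

The force rose to 13 N and the tool stopped within about 1 mm of where home should be. I'll hold, back off, lift, and check from the scene camera.

```bash
python3 -m jog '{"travel":[[1,0,0],[0,0,0],[0,0,0],[0,0,0],[-6,0,0]],"dr":[[0,0,0],[0,0,0],[0,0,0],[0,0,0],[0,0,0]],"jaw":[255,255,255,255,255]}'
python3 -m jog '{"travel":[[-20,0,0],[-5,0,35],[0,0,40],[0,0,30],[0,0,0]],"dr":[[0,0,0],[0,0,0],[0,0,0],[0,0,0],[0,0,0]],"jaw":[255,255,255,255,255]}'
python3 - <<'E'
from h import *
import cv2
s=get_state();print(s['eef_pos'],inv(s['eef_pos']))
a=read_camera("scene")[150:276,170:310,::-1]
cv2.imwrite("pics/c3.png",cv2.resize(a,None,fx=4.7,fy=4.7,interpolation=cv2.INTER_CUBIC))
E
```

```text
time: 4.5
eef_pos: [0.503, 0.0971, 0.0265]
tcp_rot: [0.032, 0.999, -0.0, 0.0]
contact_force: [1.2, -0.0, 0.1]
opening: 0.001
time: 4.92
eef_pos: [0.4839, 0.0971, 0.1395]
tcp_rot: [0.032, 0.999, 0.0, 0.009]
contact_force: [1.1, 0.4, 0.5]
opening: -0.002
[0.4838802  0.09713077 0.13948927] [-80.32102066  42.21619006]
```

View pics/c3.png

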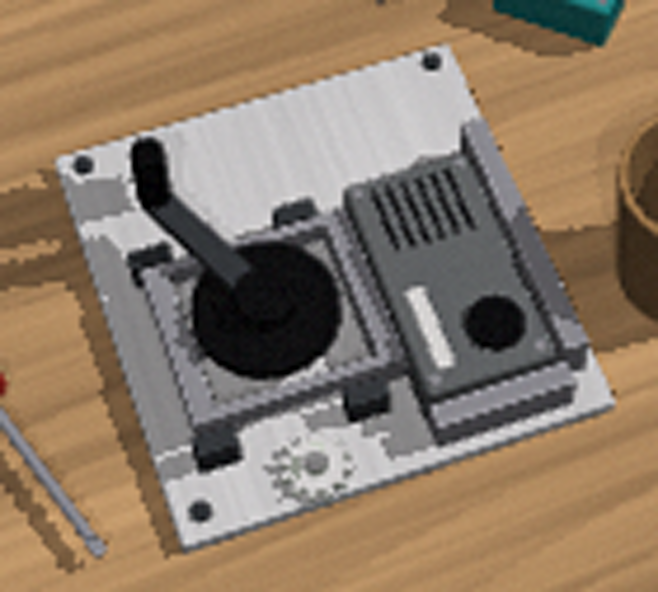

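The picture shows the radio's far end against the stop, its top edge meeting the stop at about (435,395)–(558,355). The lever, gear and screwdriver are unchanged. Next I'll work out the waypoints for the lever push: tool on the +y side of the post, face square to the tangent.

```bash
cat >> h.py <<'E'
def way(th,off=19):
    a=np.radians(190)+th;t=np.array([-np.sin(a),np.cos(a)]);l=np.array([0,-40])+75*np.array([np.cos(a),np.sin(a)])-off*t
    return T(l)*1e3, np.degrees(np.arctan2(t[1],t[0])+P[2])
def lever(s,off=19):   # lever angle implied by tool in contact
    l=inv(s["eef_pos"])-[0,-40];return (np.arctan2(l[1],l[0])+np.arctan2(off,75)-np.radians(190)+np.pi)%(2*np.pi)-np.pi, np.hypot(*l)-np.hypot(off,75)
def push(s):
    x=Ro.from_quat(s["tcp_rot"]).as_matrix()[:,0];return np.degrees(np.arctan2(-x[1],-x[0]))
E
python3 - <<'E'
from h import *
s=get_state();print(s["eef_pos"]*1e3,push(s))
print("standoff",way(.265,34))
q=None
for th in np.arange(.25,2.4,.1):
    p,a=way(th);print(round(th,2),p.round(1),round(a,1),None if q is None else (p-q).round(1));q=p
E
```

```text
[482.1160885   97.07707656 136.42175692] -3.717308636405132
standoff (array([476.73435314,  14.0514614 ]), np.float64(-68.34603844703905))
0.25 [482.1   1.3] -69.2 None
0.35 [483.4  -6.4] -63.5 [ 1.3 -7.6]
0.45 [485.4 -13.8] -57.7 [ 2.  -7.5]
0.55 [488.2 -21.1] -52.0 [ 2.8 -7.2]
0.65 [491.6 -28. ] -46.3 [ 3.5 -6.9]
0.75 [495.8 -34.5] -40.6 [ 4.1 -6.5]
0.85 [500.6 -40.6] -34.8 [ 4.8 -6.1]
0.95 [505.9 -46.2] -29.1 [ 5.4 -5.6]
1.05 [511.8 -51.2] -23.4 [ 5.9 -5. ]
1.15 [518.2 -55.6] -17.6 [ 6.4 -4.4]
1.25 [524.9 -59.3] -11.9 [ 6.8 -3.7]
1.35 [532.  -62.4] -6.2 [ 7.1 -3.1]
1.45 [539.4 -64.7] -0.5 [ 7.4 -2.3]
1.55 [547.  -66.3] 5.3 [ 7.6 -1.6]
1.65 [554.7 -67.1] 11.0 [ 7.7 -0.8]
1.75 [562.4 -67.2] 16.7 [ 7.7 -0. ]
1.85 [570.1 -66.4] 22.5 [7.7 0.7]
1.95 [577.7 -65. ] 28.2 [7.6 1.5]
2.05 [585.1 -62.7] 33.9 [7.4 2.2]
2.15 [592.2 -59.7] 39.7 [7.1 3. ]
2.25 [599.  -56.1] 45.4 [6.8 3.7]
2.35 [605.4 -51.7] 51.1 [6.4 4.3]
```

```bash
python3 -m jog '{"travel":[[-1,-16,0],[-1,-16,0],[-1,-16,0],[-1,-16,0],[-1,-19,0]],"dr":[[0,0,-7],[0,0,-7],[0,0,-7],[0,0,-7],[0,0,-7]],"jaw":[255,255,255,255,255]}'
python3 -m jog '{"travel":[[0,0,0],[0,0,0],[0,0,0],[0,0,0],[0,0,0]],"dr":[[0,0,-7],[0,0,-7],[0,0,-7],[0,0,-7],[0,0,-1.5]],"jaw":[255,255,255,255,255]}'
python3 -m jog '{"travel":[[0,0,-30],[0,0,-30],[0,0,-18],[0,0,0],[0,0,0]],"dr":[[0,0,0],[0,0,0],[0,0,0],[0,0,0],[0,0,0]],"jaw":[255,255,255,255,255]}'
python3 -c "
from h import *
s=get_state();print(s['eef_pos']*1e3,push(s),s['qpos'][5],lever(s))"
```

```text
time: 5.38
eef_pos: [0.4726, 0.0136, 0.1301]
tcp_rot: [0.334, 0.943, 0.0, 0.0]
contact_force: [0.6, -0.1, 0.4]
opening: -0.002
time: 5.8
eef_pos: [0.4727, 0.0139, 0.13]
tcp_rot: [0.563, 0.827, -0.0, -0.0]
contact_force: [0.2, -0.5, -0.1]
opening: 0.001
time: 6.22
eef_pos: [0.4717, 0.0143, 0.0517]
tcp_rot: [0.561, 0.828, -0.001, -0.001]
contact_force: [-0.4, 0.4, 1.4]
opening: -0.002
[471.74533401  14.2638629   51.69988668] -68.22388381119578 -0.5652450652137216 (np.float64(0.08778493277215738), np.float64(9.971059195904175))
```

```bash
python3 -m jog '{"travel":[[5,0,8],[5,-6,0],[0,-7,0],[1,-4,0],[1,-4,0]],"dr":[[0,0,0],[0,0,0],[0,0,0],[0,0,2],[0,0,3]],"jaw":[255,255,255,255,255]}'
python3 -m jog '{"travel":[[1,-4,0],[1,-3.5,0],[0,0,0]],"dr":[[0,0,3],[0,0,3],[0,0,0]],"jaw":[255,255,255]}'
python3 -c "
from h import *
s=get_state();print(s['eef_pos']*1e3,push(s),lever(s))"
```

```text
time: 6.63
eef_pos: [0.4863, -0.0068, 0.0633]
tcp_rot: [0.524, 0.852, 0.002, 0.001]
contact_force: [-0.7, 4.6, 3.7]
opening: 0.0
time: 6.88
eef_pos: [0.4882, -0.0149, 0.063]
tcp_rot: [0.479, 0.878, 0.001, 0.001]
contact_force: [0.4, 1.0, 0.9]
opening: -0.005
[488.23266512 -14.91320906  63.00603629] -57.226225447687156 (np.float64(0.4753119279026654), np.float64(-2.3145297817606973))
```

```bash
cat > chk.py <<'E'
from h import *
import cv2,os
s=get_state();f=s["contact_force"];d=np.radians(push(s))
a=read_camera("scene")
if not os.path.exists("base.npy"): np.save("base.npy",a)
b=np.load("base.npy")
g=lambda i:cv2.GaussianBlur(i[198:230,236:262],(0,0),.7).astype(float).mean(2)
print("th %.3f dr %.1f ang %.0f along %.2f xyz"%(lever(s)+(push(s),-f[:2]@[np.cos(d),np.sin(d)])),(s["eef_pos"]*1e3).round(1),"diff %.2f"%np.abs(g(a)-g(b)).mean(), "jawside %.2f"%np.abs(a[195:240,196:225].astype(float)-b[195:240,196:225]).mean())
E
python3 chk.py; python3 chk.py
python3 -m jog '{"travel":[[1.5,-3.5,0],[1.5,-3.5,0]],"dr":[[0,0,3],[0,0,3]],"jaw":[255,255]}'|grep force; python3 chk.py
python3 -m jog '{"travel":[[1.5,-3.5,0]],"dr":[[0,0,3]],"jaw":[255]}'|grep force; python3 chk.py
```

```text
th 0.475 dr -2.3 ang -57 along 0.60 xyz [488.2 -14.9  63. ] diff 0.00 jawside 0.00
th 0.476 dr -2.0 ang -57 along 0.23 xyz [488.  -15.1  62.6] diff 0.73 jawside 2.15
contact_force: [-2.7, 3.8, 3.4]
th 0.552 dr -0.9 ang -51 along 4.70 xyz [489.1 -20.8  61.6] diff 1.37 jawside 8.52
contact_force: [-2.6, 3.7, 2.3]
th 0.606 dr -0.9 ang -48 along 4.52 xyz [490.9 -24.6  61.5] diff 1.25 jawside 12.64
```

```bash
python3 -m jog '{"travel":[[2,-3.5,0]],"dr":[[0,0,3]],"jaw":[255]}'|grep force; python3 chk.py
python3 -m jog '{"travel":[[2,-3.4,0]],"dr":[[0,0,3]],"jaw":[255]}'|grep force; python3 chk.py
python3 -m jog '{"travel":[[2,-3.3,0]],"dr":[[0,0,3]],"jaw":[255]}'|grep force; python3 chk.py
```

```text
contact_force: [-3.9, 3.4, 4.7]
th 0.655 dr -0.8 ang -45 along 5.19 xyz [492.6 -27.9  61.3] diff 1.12 jawside 16.23
contact_force: [-3.4, 4.3, 3.9]
th 0.705 dr -0.7 ang -42 along 5.47 xyz [494.5 -31.2  61.2] diff 1.35 jawside 19.29
contact_force: [-2.9, 3.4, 2.4]
th 0.761 dr -0.8 ang -39 along 4.41 xyz [496.9 -34.7  61.2] diff 1.42 jawside 20.15
```

```bash
python3 -m jog '{"travel":[[2.2,-3.2,0]],"dr":[[0,0,3]],"jaw":[255]}'|grep force; python3 chk.py
python3 -m jog '{"travel":[[2.4,-3,0]],"dr":[[0,0,3]],"jaw":[255]}'|grep force; python3 chk.py
```

```text
contact_force: [-2.1, 4.4, 3.1]
th 0.811 dr -0.7 ang -36 along 4.30 xyz [499.1 -37.8  61.2] diff 1.17 jawside 20.56
contact_force: [-3.5, 5.0, 3.7]
th 0.857 dr -0.5 ang -33 along 5.65 xyz [501.3 -40.7  61.1] diff 1.53 jawside 21.42
```

```bash
echo 'import sys; sys.exit(int(-f[:2]@[np.cos(d),np.sin(d)]<2.2))' >>chk.py
python3 -m jog '{"travel":[[2.5,-2.9,0]],"dr":[[0,0,3]],"jaw":[255]}'|grep force; python3 chk.py &&
python3 -m jog '{"travel":[[2.6,-2.8,0]],"dr":[[0,0,3]],"jaw":[255]}'|grep force && python3 chk.py &&
python3 -m jog '{"travel":[[2.7,-2.7,0]],"dr":[[0,0,3]],"jaw":[255]}'|grep force && python3 chk.py &&
python3 -m jog '{"travel":[[2.8,-2.6,0]],"dr":[[0,0,3]],"jaw":[255]}'|grep force && python3 chk.py
```

```text
contact_force: [-3.8, 4.3, 3.9]
th 0.904 dr -0.3 ang -30 along 5.42 xyz [503.6 -43.4  61.1] diff 1.85 jawside 22.50
contact_force: [-1.9, 4.8, 2.6]
th 0.959 dr -0.2 ang -27 along 3.87 xyz [506.5 -46.5  61.1] diff 1.94 jawside 23.39
contact_force: [-3.2, 4.3, 2.1]
th 1.007 dr 0.2 ang -24 along 4.73 xyz [509.1 -49.2  61. ] diff 1.81 jawside 24.63
contact_force: [-3.9, 3.5, 2.5]
th 1.049 dr 0.5 ang -21 along 4.89 xyz [511.5 -51.5  60.9] diff 1.72 jawside 25.59
```

```bash
cd .;
python3 -m jog '{"travel":[[3,-2.1,0]],"dr":[[0,0,3]],"jaw":[255]}'|grep force; python3 chk.py &&
python3 -m jog '{"travel":[[3.1,-2.1,0]],"dr":[[0,0,3]],"jaw":[255]}'|grep force && python3 chk.py &&
python3 -m jog '{"travel":[[3.2,-1.9,0]],"dr":[[0,0,3]],"jaw":[255]}'|grep force && python3 chk.py &&
python3 -m jog '{"travel":[[3.4,-1.8,0]],"dr":[[0,0,3]],"jaw":[255]}'|grep force && python3 chk.py
```

```text
contact_force: [-3.8, 2.2, 2.8]
th 1.098 dr 0.6 ang -18 along 4.25 xyz [514.4 -53.9  60.9] diff 1.80 jawside 25.88
contact_force: [-0.3, 0.7, -0.2]
th 1.161 dr 0.7 ang -15 along 0.42 xyz [518.5 -56.6  61.1] diff 3.84 jawside 26.46
```

The force collapsed at about 1.15 rad and the jaw region changed in the image, so the nose appears to have dropped. I'll back off and look.

```bash
cd .;
python3 -m jog '{"travel":[[-10,3,0],[-15,4,0],[-10,0,20],[0,0,40],[0,0,20]],"dr":[[0,0,0],[0,0,0],[0,0,0],[0,0,0],[0,0,0]],"jaw":[255,255,255,255,255]}'
python3 -m jog '{"travel":[[-15,0,30],[-15,0,30],[0,0,20],[0,0,0],[0,0,0]],"dr":[[0,0,0],[0,0,0],[0,0,0],[0,0,0],[0,0,0]],"jaw":[255,255,255,255,255]}'
python3 - <<'E'
from h import *
import cv2
a=read_camera("scene")[150:276,170:310,::-1]
cv2.imwrite("pics/c4.png",cv2.resize(a,None,fx=4.7,fy=4.7,interpolation=cv2.INTER_CUBIC))
E
```

```text
time: 9.22
eef_pos: [0.4836, -0.0496, 0.144]
tcp_rot: [0.134, 0.991, -0.001, 0.002]
contact_force: [0.6, -1.6, 1.6]
opening: 0.003
time: 9.63
eef_pos: [0.4539, -0.0497, 0.2226]
tcp_rot: [0.134, 0.991, -0.001, 0.002]
contact_force: [0.4, -0.3, 0.2]
opening: 0.001
```

View pics/c4.png

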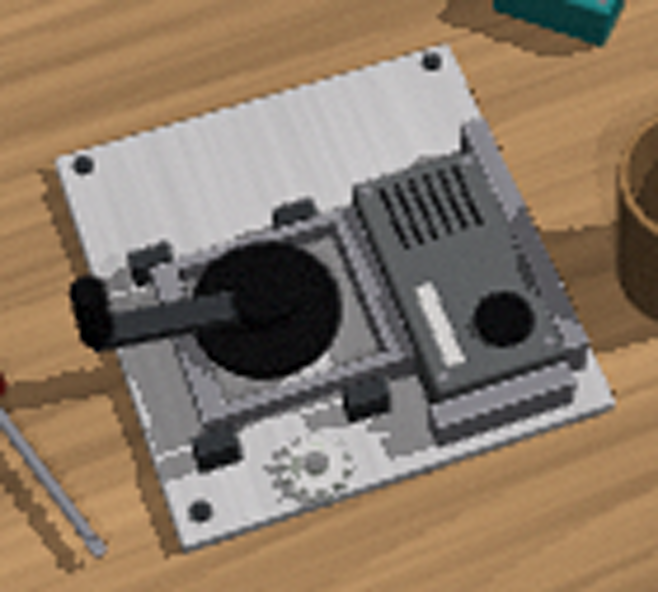

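The frame and radio have shifted towards the fence. The radio's near-left corner went from (345,185) to (355,183), and the post top is now at about (90,292). I'll put numbers on it.

Run:
```python
from h import *
import cv2
for nm,u,z in [("post old",(148,150),.084),("post",(90,291),.084),("rad -- old",(345,187),.04),("rad --",(355,186),.04),("rad +-",(433,393),.04),("rad ++",(560,355),.04)]:
    w=back("scene",px("scene",u),z);l=inv(w);print(nm,l.round(1),"lever",np.radians((np.degrees(np.arctan2(l[1]+40,l[0]))-190)%360).round(3))
# jaw shift by image registration of the frame's +x bar/right bar, before vs now, in plane z=.032
b=np.load("base.npy");a=read_camera("scene")
f=lambda i:cv2.cvtColor(i,cv2.COLOR_RGB2GRAY).astype(np.float32)
w=back("scene",(245,215),.032)[:2]
for nm,(r0,r1,c0,c1),z in [("jaw bar",(196,228,238,252),.032),("radio face",(205,226,252,286),.04)]:
    best=[]
    M=f(b)[r0:r1,c0:c1]
    c=C["scene"];pj=lambda X:(lambda v:v[:2]/v[2])(c["K"]@(c["R"]@X+c["t"]))
    ctr=np.array([(c0+c1)/2,(r0+r1)/2]);W=back("scene",ctr,z);yd=np.array([np.sin(-P[2]),np.cos(P[2]),0])
    for mm in np.arange(0,9,.5):
        sh=pj(W+yd*mm/1e3)-ctr
        A=cv2.warpAffine(f(a),np.float32([[1,0,sh[0]],[0,1,sh[1]]]),(512,384),flags=cv2.INTER_LINEAR|cv2.WARP_INVERSE_MAP)
        best.append((np.abs(A[r0:r1,c0:c1]-M).mean().round(2),mm))
    print(nm,sorted(best)[:4])
```

```text
post old [-67.2 -71.5] lever 0.264
post [  -6.3 -114.4] lever 1.312
rad -- old [-46.5  12.8] lever 5.26
rad -- [-45.4  17.3] lever 5.208
rad +- [67.  14.6] lever 3.651
rad ++ [68.2 73.9] lever 3.998
jaw bar [(np.float32(18.65), np.float64(4.0)), (np.float32(19.36), np.float64(4.5)), (np.float32(19.7), np.float64(3.5)), (np.float32(21.47), np.float64(3.0))]
radio face [(np.float32(8.81), np.float64(4.5)), (np.float32(9.21), np.float64(4.0)), (np.float32(10.01), np.float64(5.0)), (np.float32(10.45), np.float64(3.5))]
```

Run:
```python
from h import *
import cv2,pickle
s=get_state();a=read_camera("wrist");pickle.dump((s,a),open("w2.pkl","wb"))
c=camera_info("wrist");M=c["mount"];R=Ro.from_quat(s["tcp_rot"]).as_matrix()
def pr(l,z):
    X=np.array([*T(l),z]);v=M[:3,:3].T@(R.T@(X-s["eef_pos"])-M[:3,3]);v=c["K"]@v;return v[:2]/v[2]
pts=np.array([pr(l,.04) for l in [(-70,-10),(-70,90),(85,90),(85,-10)]]);print(pts.round())
x0,y0=np.maximum(pts.min(0)-5,0).astype(int);x1,y1=np.minimum(pts.max(0)+5,[512,384]).astype(int)
k=min(800/(x1-x0),600/(y1-y0));k=int(k*10)/10;print(x0,y0,k)
cv2.imwrite("pics/w2.png",cv2.resize(a[y0:y1,x0:x1,::-1],None,fx=k,fy=k,interpolation=cv2.INTER_CUBIC))
```

```text
[[357. 177.]
 [462. 156.]
 [465. 293.]
 [373. 309.]]
351 150 3.6
```

View pics/w2.png

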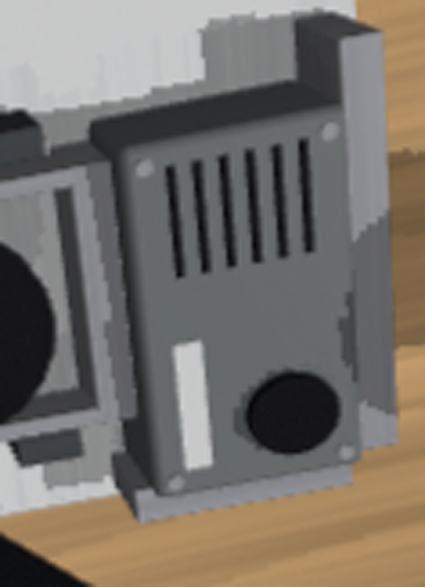

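Run:
```python
from h import *
import pickle
s,a=pickle.load(open("w2.pkl","rb"))
for nm,u,z in [("plate?fence in -x",(342,38),.036),("fence in +x",(364,447),.036),("fence out -x",(382,33),.036),("radR -x",(345,108),.04),("radR +x",(360,462),.04),("radL -x",(122,152),.04),("radL +x",(158,494),.04),("jaw bar R -x",(106,158),.032),("jaw bar R +x",(134,412),.032),("barL in -x",(75,186),.032),("barL in +x",(100,400),.032),("stop L",(138,520),.032)]:
    print(nm,inv(wback(s,np.array([351,150])+np.array(u)/3.6,z)).round(1))
```

```text
plate?fence in -x [-67.1  77. ]
fence in +x [61.5 79.1]
fence out -x [-66.3  87.5]
radR -x [-48.8  75. ]
radR +x [63.5 75.7]
radL -x [-48.5  15.1]
radL +x [62.3 16.1]
jaw bar R -x [-44.3  13.1]
jaw bar R +x [38.2 13.9]
barL in -x [-37.7   3.8]
barL in +x [32.1  4.3]
stop L [76.5 11.9]
```

The wrist view shows the radio's right edge at y ≈ 76.5 (fence 78) and the jaw edge at y ≈ 13.5–15, so about 1.3 mm is still missing. The lever stands at about 1.31. The nose started to drop at about 1.10–1.15, which puts the middle at about 1.42, so friction has stalled the lever slightly short. I'll go back and nudge it on gently.

```bash
python3 -m jog '{"travel":[[23,-4,-33],[23,-4,-33],[0,0,-35],[0,0,-30],[0,0,-20]],"dr":[[0,0,6],[0,0,0],[0,0,0],[0,0,0],[0,0,0]],"jaw":[255,255,255,255,255]}'
python3 -m jog '{"travel":[[0,0,0],[0,0,0]],"dr":[[0,0,0],[0,0,0]],"jaw":[255,255]}'
python3 chk.py; python3 -c "
from h import *
for t in (1.2,1.25,1.3,1.35,1.4,1.45): print(t,way(t))"
```

```text
time: 10.2
eef_pos: [0.4965, -0.0564, 0.0647]
tcp_rot: [0.081, 0.997, 0.001, -0.004]
contact_force: [-0.5, 0.5, -1.0]
opening: 0.003
time: 10.37
eef_pos: [0.4978, -0.0568, 0.0679]
tcp_rot: [0.081, 0.997, 0.001, -0.003]
contact_force: [0.1, -0.2, 0.6]
opening: 0.0
th 0.965 dr 13.3 ang -9 along -0.13 xyz [497.8 -56.8  67.9] diff 21.28 jawside 31.24
1.2 (array([521.4896156 , -57.54912312]), np.float64(-14.774484602307096))
1.25 (array([524.91881806, -59.33866302]), np.float64(-11.90969562665299))
1.3 (array([528.43317463, -60.95457776]), np.float64(-9.044906650998833))
1.35 (array([532.02390125, -62.39282841]), np.float64(-6.180117675344726))
1.4 (array([535.68202296, -63.64982009]), np.float64(-3.31532869969062))
1.45 (array([539.39839637, -64.72241098]), np.float64(-0.45053972403651454))
```

```bash
python3 -m jog '{"travel":[[12,-1,-4],[11,0,0],[0,0,0]],"dr":[[0,0,0],[0,0,0],[0,0,0]],"jaw":[255,255,255]}'|grep force
python3 chk.py
for i in 1; do
python3 -m jog '{"travel":[[2,-0.7,0]],"dr":[[0,0,0.5]],"jaw":[255]}'|grep force;python3 chk.py
python3 -m jog '{"travel":[[2,-0.7,0]],"dr":[[0,0,0.5]],"jaw":[255]}'|grep force;python3 chk.py
python3 -m jog '{"travel":[[2,-0.7,0]],"dr":[[0,0,0.5]],"jaw":[255]}'|grep force;python3 chk.py;done
```

```text
contact_force: [-0.3, 0.1, 0.5]
th 1.260 dr -0.5 ang -9 along 0.31 xyz [525.8 -59.2  69. ] diff 21.72 jawside 29.78
contact_force: [-0.3, -0.4, 0.5]
th 1.251 dr -0.1 ang -9 along 0.26 xyz [525.  -59.2  67.6] diff 21.59 jawside 29.73
contact_force: [1.0, -0.3, -0.6]
th 1.270 dr -0.2 ang -8 along -0.99 xyz [526.4 -59.8  66.9] diff 21.73 jawside 29.09
contact_force: [-0.8, 0.9, 0.2]
th 1.295 dr -0.3 ang -8 along 0.92 xyz [528.2 -60.5  66.5] diff 21.77 jawside 28.61
```

```bash
python3 -m jog '{"travel":[[2,-0.8,0]],"dr":[[0,0,1]],"jaw":[255]}'|grep force;python3 chk.py
python3 -m jog '{"travel":[[2,-0.8,0]],"dr":[[0,0,1]],"jaw":[255]}'|grep force;python3 chk.py
python3 -m jog '{"travel":[[2,-0.7,0]],"dr":[[0,0,1]],"jaw":[255]}'|grep force;python3 chk.py
```

```text
contact_force: [-0.2, 0.8, 0.5]
th 1.322 dr -0.4 ang -7 along 0.33 xyz [530.1 -61.2  66.2] diff 21.75 jawside 28.13
contact_force: [-0.4, 0.8, 0.4]
th 1.352 dr -0.4 ang -6 along 0.49 xyz [532.3 -62.   66.1] diff 21.68 jawside 27.70
contact_force: [-0.7, 1.3, 1.2]
th 1.381 dr -0.5 ang -5 along 0.82 xyz [534.4 -62.7  66.1] diff 21.66 jawside 27.68
```

Run:
```python
from h import *
import cv2
a=read_camera("scene")[150:276,170:310,::-1];b=read_camera("side")[145:245,190:325,::-1]
A=cv2.resize(a,None,fx=2.9,fy=2.9,interpolation=cv2.INTER_CUBIC);B=cv2.resize(b,(394,292),interpolation=cv2.INTER_CUBIC)
B=cv2.copyMakeBorder(B,0,A.shape[0]-B.shape[0],0,0,cv2.BORDER_CONSTANT)
cv2.imwrite("pics/c5.png",np.hstack([A,B]))
```

```text
(no output)
```

View pics/c5.png

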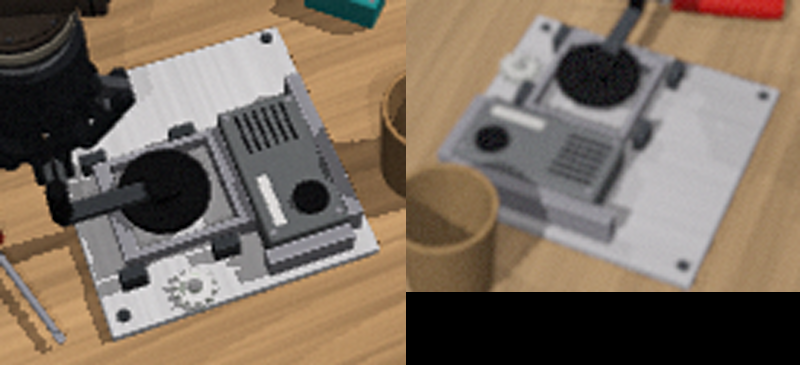

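The post in c5 is at about (60,190) left and looks hardly moved since the last look, with the fingers beside it; contact is just starting, at under 1 N. I'll continue in small steps and also register the radio and jaw shift more precisely.

```bash
cat > reg.py <<'E'
from h import *
import cv2
b=np.load("base.npy");a=np.mean([read_camera("scene") for _ in range(3)],0).astype(np.uint8)
f=lambda i:cv2.GaussianBlur(cv2.cvtColor(i,cv2.COLOR_RGB2GRAY),(0,0),.6).astype(np.float32)
def ecc(nm,poly,z):
    m=np.zeros(b.shape[:2],np.uint8);pp=np.array([px("scene",u) for u in poly]);cv2.fillPoly(m,[pp.round().astype(int)],255)
    M=np.float32([[1,0,1],[0,1,0]])
    r,M=cv2.findTransformECC(f(b),f(a),M,cv2.MOTION_TRANSLATION,(3,300,1e-6),m,3)
    c=pp.mean(0);print(nm,"cc %.3f"%r,"shift mm",(inv(back("scene",c+M[:,2],z))-inv(back("scene",c,z))).round(2))
ecc("radio grille",[(362,195),(455,172),(475,230),(392,255)],.04)
ecc("radio dial/label",[(395,285),(515,285),(530,350),(432,375)],.04)
ecc("plate",[(400,50),(450,45),(460,90),(410,100)],.01)
ecc("stop",[(430,405),(575,365),(580,400),(440,440)],.032)
E
python3 reg.py
python3 -m jog '{"travel":[[1.5,-0.3,0],[0,0,0]],"dr":[[0,0,0],[0,0,0]],"jaw":[255,255]}'|grep force;python3 chk.py
python3 -m jog '{"travel":[[1.5,-0.3,0],[0,0,0]],"dr":[[0,0,1],[0,0,0]],"jaw":[255,255]}'|grep force;python3 chk.py;python3 reg.py
```

```text
contact_force: [-0.2, 1.2, -0.5]
th 1.405 dr -0.6 ang -5 along 0.32 xyz [536.2 -63.2  66.4] diff 21.66 jawside 27.58
contact_force: [-0.7, -0.6, -0.2]
th 1.426 dr -0.7 ang -4 along 0.67 xyz [537.8 -63.5  66.3] diff 21.76 jawside 27.73Traceback (most recent call last):
  File "reg.py", line 10, in <module>
    ecc("radio grille",[(362,195),(455,172),(475,230),(392,255)],.04)
    ~~~^^^^^^^^^^^^^^^^^^^^^^^^^^^^^^^^^^^^^^^^^^^^^^^^^^^^^^^^^^^^^^
  File "reg.py", line 8, in ecc
    r,M=cv2.findTransformECC(f(b),f(a),M,cv2.MOTION_TRANSLATION,(3,300,1e-6),m,3)
        ~~~~~~~~~~~~~~~~~~~~^^^^^^^^^^^^^^^^^^^^^^^^^^^^^^^^^^^^^^^^^^^^^^^^^^^^^
cv2.error: OpenCV(4.12.0) /io/opencv/modules/video/src/ecc.cpp:589: error: (-7:Iterations do not converge) The algorithm stopped before its convergence. The correlation is going to be minimized. Images may be uncorrelated or non-overlapped in function 'findTransformECC'

Traceback (most recent call last):
  File "reg.py", line 10, in <module>
    ecc("radio grille",[(362,195),(455,172),(475,230),(392,255)],.04)
    ~~~^^^^^^^^^^^^^^^^^^^^^^^^^^^^^^^^^^^^^^^^^^^^^^^^^^^^^^^^^^^^^^
  File "reg.py", line 8, in ecc
    r,M=cv2.findTransformECC(f(b),f(a),M,cv2.MOTION_TRANSLATION,(3,300,1e-6),m,3)
        ~~~~~~~~~~~~~~~~~~~~^^^^^^^^^^^^^^^^^^^^^^^^^^^^^^^^^^^^^^^^^^^^^^^^^^^^^
cv2.error: OpenCV(4.12.0) /io/opencv/modules/video/src/ecc.cpp:589: error: (-7:Iterations do not converge) The algorithm stopped before its convergence. The correlation is going to be minimized. Images may be uncorrelated or non-overlapped in function 'findTransformECC'
```

```bash
cat > reg.py <<'E'
from h import *
import cv2
c3=cv2.imread("pics/c3.png",0);c4=cv2.imread("pics/c4.png",0)
a=cv2.resize(np.mean([read_camera("scene") for _ in range(3)],0).astype(np.uint8)[150:276,170:310,::-1],None,fx=4.7,fy=4.7,interpolation=cv2.INTER_CUBIC)
cv2.imwrite("pics/now.png",a);now=cv2.imread("pics/now.png",0)
f=lambda i:cv2.GaussianBlur(i,(0,0),3).astype(np.float32)
def ecc(nm,poly,z,A,B,o):
    poly=np.array(poly);x0,y0=poly.min(0);x1,y1=poly.max(0)
    t=f(A)[y0:y1,x0:x1];S=f(B)[y0-25:y1+25,x0-25:x1+25]
    R=cv2.matchTemplate(S,t,cv2.TM_CCOEFF_NORMED);_,v,_,(mx,my)=cv2.minMaxLoc(R)
    c=poly.mean(0);d=np.array([mx-25,my-25])
    print(o,nm,"cc %.3f"%v,"px",d,"mm",(inv(back("scene",px("scene",c+d),z))-inv(back("scene",px("scene",c),z))).round(2))
for B,o in((c4,"c4"),(now,"now")):
    ecc("radio grille",[(362,180),(470,250)],.04,c3,B,o)
    ecc("radio dial/label",[(400,285),(520,360)],.04,c3,B,o)
    ecc("jaw +x bar end",[(335,330),(380,372)],.032,c3,B,o)
    ecc("jaw -x corner",[(315,215),(352,260)],.032,c3,B,o)
    ecc("stop",[(440,420),(570,440)],.032,c3,B,o)
ecc("post",[(70,275),(120,350)],.064,c4,now,"c4->now")
E
python3 reg.py
```

```text
c4 radio grille cc 0.972 px [ 8 -3] mm [-0.3   4.02]
c4 radio dial/label cc 0.996 px [ 9 -3] mm [-0.09  4.32]
c4 jaw +x bar end cc 0.849 px [ 9 -3] mm [-0.09  4.28]
c4 jaw -x corner cc 0.893 px [ 8 -3] mm [-0.3  4. ]
c4 stop cc 1.000 px [0 0] mm [0. 0.]
now radio grille cc 0.973 px [ 8 -3] mm [-0.3   4.02]
now radio dial/label cc 0.996 px [ 9 -3] mm [-0.09  4.32]
now jaw +x bar end cc 0.849 px [ 9 -3] mm [-0.09  4.28]
now jaw -x corner cc 0.890 px [ 8 -3] mm [-0.3  4. ]
now stop cc 1.000 px [0 0] mm [0. 0.]
c4->now post cc 0.964 px [ 5 20] mm [10.22 -0.54]
```

View pics/now.png

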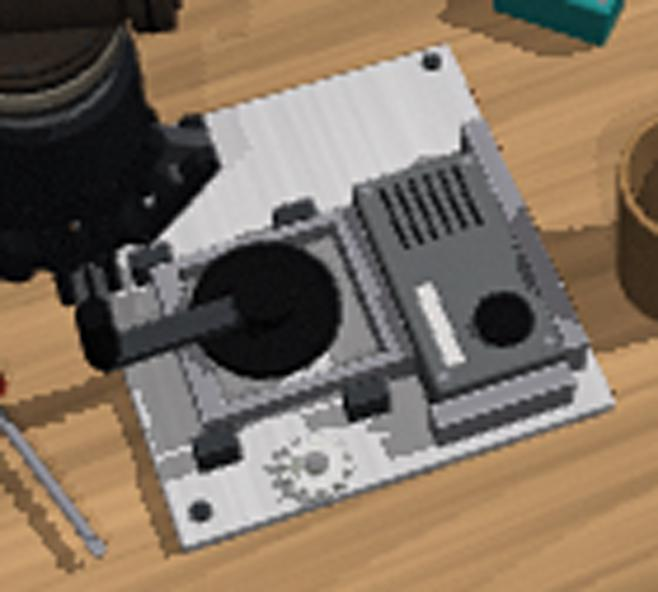

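Between the two looks the post moved 10 mm (0.14 rad, to about 1.44) with under 1 N. The radio and jaw did not move at all (0 px change), so the jaw is resting on the radio against the fence with the nose free in the notch. That is the grip, so I stop here. I'll withdraw the hand along the free side, up and away.

```bash
cd .;
python3 -m jog '{"travel":[[-8,1,0],[-15,1,0],[-15,0,10],[0,0,40],[0,0,40]],"dr":[[0,0,0],[0,0,0],[0,0,0],[0,0,0],[0,0,0]],"jaw":[255,255,255,255,255]}'|grep -A2 -e force -e eef
python3 -m jog '{"travel":[[-15,0,35],[-15,0,35],[0,0,20],[0,0,0],[0,0,0]],"dr":[[0,0,0],[0,0,0],[0,0,0],[0,0,0],[0,0,0]],"jaw":[255,255,255,255,255]}'|grep -A2 -e force -e eef
python3 -m jog '{"travel":[[0,0,0],[0,0,0],[0,0,0],[0,0,0],[0,0,0]],"dr":[[0,0,0],[0,0,0],[0,0,0],[0,0,0],[0,0,0]],"jaw":[255,255,255,255,255]}'|grep -e force -e time
python3 reg.py
```

```text
eef_pos: [0.4961, -0.0605, 0.1543]
tcp_rot: [0.033, 0.999, 0.001, -0.004]
contact_force: [1.9, 0.6, -0.5]
opening: -0.001
eef_pos: [0.4698, -0.0616, 0.2476]
tcp_rot: [0.032, 0.999, -0.001, 0.002]
contact_force: [0.3, -0.2, -1.2]
opening: 0.001
time: 13.75
contact_force: [0.1, -0.6, 0.7]
c4 radio grille cc 0.972 px [ 8 -3] mm [-0.3   4.02]
c4 radio dial/label cc 0.996 px [ 9 -3] mm [-0.09  4.32]
c4 jaw +x bar end cc 0.849 px [ 9 -3] mm [-0.09  4.28]
c4 jaw -x corner cc 0.893 px [ 8 -3] mm [-0.3  4. ]
c4 stop cc 1.000 px [0 0] mm [0. 0.]
now radio grille cc 0.973 px [ 8 -3] mm [-0.3   4.02]
now radio dial/label cc 0.996 px [ 9 -3] mm [-0.09  4.32]
now jaw +x bar end cc 0.849 px [ 9 -3] mm [-0.09  4.28]
now jaw -x corner cc 0.887 px [ 8 -3] mm [-0.3  4. ]
now stop cc 1.000 px [0 0] mm [0. 0.]
c4->now post cc 0.985 px [ 5 21] mm [10.69 -0.67]
```

View pics/now.png

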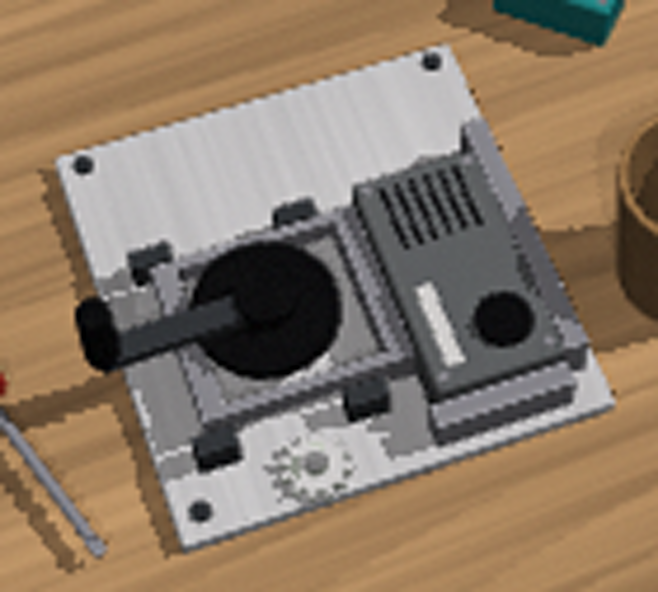

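The hand is clear, the radio sits against the stop and the fence, and the lever is at rest. The gear, the visible end of the screwdriver and the visible part of the cup are where they were. Handing in.

```bash
python3 -c "
from plant import *
print(sign_off())"
```

```text
the job is handed in; nothing more can be done
None
```

I pushed the radio home against the end stop, turned the lever until the jaw snapped over, withdrew the hand and handed the job in at about 14 s. One check was marginal: the camera put the jaw travel at 4.0–4.3 mm, and the limit is 4.2 mm.

- **Radio:** it stopped with about 13 N of contact force, roughly 1 mm from the computed home position. The scene camera then showed its far end at the stop.
- **Lever:** it pushed at a steady 4–5.5 N until about 1.15 rad, where the force dropped to almost nothing as the nose fell in. The lever came to rest at about 1.31 rad.
- **Nudge:** that looked short of the notch's middle, which I put at about 1.42 rad, so I moved the lever on to about 1.44 rad with under 1 N.
- **Grip:** the radio and jaw did not move at all during that last turn. I take this to mean the jaw was already pressing the radio against the fence, which should put it at about 5 mm.
- **Disagreement:** besides the travel reading, one wrist-camera view suggested a gap of about 1.3 mm at the fence. The camera calibration is only good to about 2 mm, so neither reading settles it.
- **At the end:** the hand was clear with contact force near zero. The gear and the parts of the screwdriver and cup in view were where they started.

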